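# Scrub the inky jar with the bottle brush

### The arm

A 6-joint arm with a two-finger parallel gripper is mounted at the origin on the work surface. World frame = base frame: x ahead of the robot, y to its left, z up, the work surface at z = 0. Lengths are in m, angles in rad, forces in N, time in s.
With the tool pointing down it reaches from about 0.275 to 0.825 m from the base axis. Payload 4.9 kg.
Tool frame: the origin (TCP) lies on the centre line of the jaws, within the pads' length; the fingertips stand 25 mm ahead of it and the grasp point (between the pads) lies 6 mm ahead of it; z points along the fingers, y is the line along which they close (so a half turn about z gives the same grasp; the last joint's range is limited). The gripper opens to 85 mm and grips with 20 to 120 N. Pads are 22 mm wide; open, the fingers measure 114 mm over their backs; the gripper's body (76 mm by 85 mm) begins 54 mm behind the grasp point. The pads swing forward as they close: fully open they stand 13 mm farther back than shut.
Start: joints at [0.994, 0.326, -0.193, 1.052, 0, 1.437], TCP at [0.236, 0.497, 0.256] pointing down, gripper open.
Joint ranges: [-2.65, 2.65], [-0.97, 1.79], [-1.3, 1.35], [-1.93, 2.1], [-1.47, 1.37], [-3.14, 3.14]. Speed limits (rad/s): [2.57, 2.57, 3.14, 3.14, 3.14, 3.14].

### API

Orientations are given as [roll, pitch, yaw] about the fixed x, y, z axes, in that order (R = Rz(yaw) Ry(pitch) Rx(roll)).
In Python, from station import ctrl, snapshot gives the robot as it stands.
- The arm moves only by the tool step_arm, never from a script. Its argument "plan" is a list of rows, each a list of 5 numbers: the opening, from 0 (shut) to 1 (fully open), then the shift along the world's x, y, z in units of 30 mm (1.0 is 30 mm), then the turn about the world's z in units of 2 pi rad (1.0 is 2 pi rad). A call has 1 to 5 rows; each row shifts and turns the commanded pose from where the row before left it; what a row does not reach is not made up. A row lasts 1/10 s, in which the tool goes at most 50 mm and 8.59 degrees, less where a joint would pass 70% of its speed; a pose out of reach is approached as far as the arm can. A call with a number of a shift or a turn outside -1 to 1 is refused whole. A call with a gripper value outside its range is refused whole. The fingers move at their own pace and stop on an object; the grip force is fixed at half the most. Time passes only in rows, so rows that do not move let the fingers close. It gives the time, the measured TCP pose, the force, the opening and the grip force at its end, in the units of the state.
- ctrl.get_state(): the state, without advancing time (a new reading comes with each control period).
- snapshot(name): name is "scene" or "top"; returns a dict with "frame" (420x560x3 uint8, blue, green, red), "vfov" (degrees; the focal length in pixels is half the picture's height over the tangent of half this angle, whatever the lens; pixels are square), "cx", "cy" (the principal point, pixels), "k1" (the pictures are not rectified: a ray, as slopes to the right and down, at radius r is drawn at 1 + k1 r^2 times it, then the intrinsics apply), "R" (3x3) and "t" (3): a world point X has camera coordinates R X + t. Camera axes: x right, y down, z forward; pixel columns grow to the right and rows downward; lengths in m; the calibration is good to about 2 mm. A picture is of the moment at which its call begins. There is no depth.
- ctrl.sign_off(): hands the job in; it is judged then, once.
The state is a dict: "clock": time; "joint_positions": joint angles; "dq": joint speeds; "joint_torque": joint torques, N m; "position": TCP position; "eef_rot": TCP orientation; "wrist_force": force on the tool from outside, world axes, zero at the start; "torque": the same for the moment, N m; "gripper_width": finger opening in m; "grasp_force": force on a finger pad.
Only numpy, scipy, OpenCV 4.12 (cv2) and the standard library are available. Lean on these libraries where they do the work, as an engineer would, in place of code of your own. Each camera call takes 0.05 s, during which the arm holds its last target. There are 200 camera calls.

### The job

Lift the bottle brush out of the wooden caddy and scrub the inside of the ink-stained glass jar with at least three strokes, each going right down to the bottom and back up until the brush's tip is near the rim. Then lower the brush gently, bristles down, into the empty white drain pot and leave it standing there. Keep the jar and the pot upright and about where they are, do not drop the brush into the pot, and leave the other things on the bench undisturbed.

Things in the scene. Friction and masses are not known exactly. Their poses are not given: they have to be found in the camera images.
- brush: Bottle brush, 185 mm long, about 70 g, standing bristles down in the caddy. Origin: centre of the bristle tip (lower end); +z runs up to the handle's end. Stiff blue head 0 to 66 mm: flat tip 24 mm across, tapering out to 46 mm across from 20 mm up. Steel stem 7 mm across to 109 mm. Round orange handle 20 mm across, from 105 to 185 mm (full width 113 to 178 mm).
- brush_grip (a point): Point on the axis of the brush's handle, 150 mm from the bristle tip: a good place to grip, from above, with the handle standing between the fingers.
- caddy: Open plywood caddy fixed to the bench, 66 x 130 x 75 mm high (x, y, z), walls and floor 5 mm, two cells side by side along its y (each 56 x 57 mm inside); any yaw. Origin: centre of its underside. The brush stands in the +y cell; the other holds two short fixed lino cutters with tops at 94 mm.
- caddy_cell (a point): Centre of the floor of the caddy cell in which the brush starts, 5 mm above the bench.
- jar: Loose clear glass jar, open at the top, with dark streaks of dried ink on its inside: 62 mm across outside, bore 54 mm, 100 mm high, floor 6 mm thick, about 350 g. Origin: centre of its underside; z up its axis.
- jar_floor (a point): Centre of the jar's inner floor, 6 mm above its underside; the rim is 94 mm above this point.
- pot: Loose empty white ceramic drain pot, round and open at the top: 72 mm across outside, bore 62 mm, 80 mm high, floor 6 mm thick, about 450 g. Origin: centre of its underside; z up its axis.
- pot_floor (a point): Centre of the pot's inner floor, 6 mm above its underside; the rim is 74 mm above this point.
- ink_tin: Bystander: closed round metal ink tin, 80 mm across, 66 mm high. Origin: centre of its underside.
- pigment: Bystander: small closed green jar with a black cap and paper label, 52 mm across, 85 mm high. Origin: centre of its underside.
- brayer: Bystander: ink roller (brayer) lying on the bench, about 167 x 88 x 44 mm high; rubber roller at +x, wooden handle to -x. Origin: on the bench, about the middle of its length.
There are look-alikes about, which are no part of the job. Leave any red look-alike of the pot alone. There is more than one size of the brush; the one meant has the size given above.

How it is judged:
By the outcome, as a careful person would: the job done as asked, in the order asked, and still so for the second after the job is handed in, with the robot touching nothing.
It also fails if it takes over 58 s, if anything falls off the work surface, if the arm or the gripper's body presses on something with over 40 N, if the wrist force passes 120 N, or if a joint passes its speed limit or range.

## Working session

There is one attempt and no reset: what is moved stays moved. The work goes in short steps, Python scripts to look and compute and a tool call to move; the robot and the scene stay as the last step left them, time stands still between calls to the robot, and variables do not carry over. Pictures are saved under pics/ and viewed, at most 10 in all, crops included, and the job is handed in when it is done.

Besides the shell and the picture viewer there is one more tool, called after "Emit:" as name(argument=value, ...), one argument or row to a line, values as JSON. step_arm: Moves the arm, as the interface text tells. Shifts and turns lie within -1 to 1; 1 stands for 30 mm of shift or 2 pi rad of turn. Its arguments: {"type":"object","properties":{"plan":{"type":"array"}},"required":["plan"]}

```bash
mkdir -p pics; cat > h.py <<'E'
import numpy as np, cv2
from station import ctrl, snapshot
def K(s):
    f=s["frame"].shape[0]/2/np.tan(np.radians(s["vfov"])/2); return f
def ray(s,u,v):
    f=K(s); K3=np.array([[f,0,s["cx"]],[0,f,s["cy"]],[0,0,1.]])
    p=cv2.undistortPoints(np.array([[[u,v]]],float),K3,np.array([s["k1"],0,0,0.]))[0,0]
    R=np.array(s["R"]);t=np.array(s["t"])
    return -R.T@t, R.T@np.array([p[0],p[1],1.])
def onz(s,u,v,z):
    c,d=ray(s,u,v); return (c+d*(z-c[2])/d[2])
def proj(s,X):
    f=K(s); c=np.array(s["R"])@X+np.array(s["t"]); a=c[:2]/c[2]; a=a*(1+s["k1"]*(a@a)); return a*f+[s["cx"],s["cy"]]
def tri(s1,p1,s2,p2):
    c1,d1=ray(s1,*p1);c2,d2=ray(s2,*p2)
    a=np.linalg.lstsq(np.c_[d1,-d2],c2-c1,rcond=None)[0]
    A=c1+a[0]*d1;B=c2+a[1]*d2; return (A+B)/2,np.linalg.norm(A-B)
E
python3 - <<'E'
from h import *
import pickle
for n in("scene","top"):
    s=snapshot(n);cv2.imwrite(f"pics/{n}0.png",cv2.resize(s["frame"],(784,588)) );pickle.dump(s,open(n+"0.pkl","wb"))
    print(n,s["vfov"],s["k1"],s["cx"],s["cy"],-np.array(s["R"]).T@s["t"],np.array(s["R"]).round(2).tolist())
print(ctrl.get_state())
E
```

```text
scene 55.85702430663167 0.034156521129643895 279.7811152505167 203.29513523815413 [1.03491489 0.32660244 0.6528796 ] [[-0.57, 0.82, 0.02], [0.55, 0.4, -0.74], [-0.61, -0.41, -0.68]]
top 53.33669260602753 -0.13064046446794852 278.24715514715115 200.85051567236295 [ 0.48640326 -0.00507224  0.9691344 ] [[0.0, -1.0, -0.01], [-1.0, -0.0, -0.06], [0.06, 0.01, -1.0]]
{'clock': 0.1, 'joint_positions': array([ 9.93774582e-01,  3.26942233e-01, -1.93472536e-01,  1.05197636e+00,
       -1.70426527e-07,  1.43660004e+00]), 'dq': array([ 0.00140764, -0.00378946,  0.00103441, -0.0014748 , -0.00052928,
       -0.00087828]), 'joint_torque': array([ 9.26667853e-04, -4.44239724e+01,  2.63038284e+01,  7.85343029e-03,
       -1.41977339e-04, -7.69417511e-06]), 'position': array([0.23540067, 0.49655749, 0.25554493]), 'eef_rot': array([-3.14001217e+00, -2.13205531e-04,  2.69876703e+00]), 'wrist_force': array([-0.01301692, -0.79781107, -0.56312271]), 'torque': array([-0.01839289,  0.0048199 , -0.01687436]), 'grasp_force': 0.0, 'gripper_width': 0.08571012130795637}
```

View pics/scene0.png

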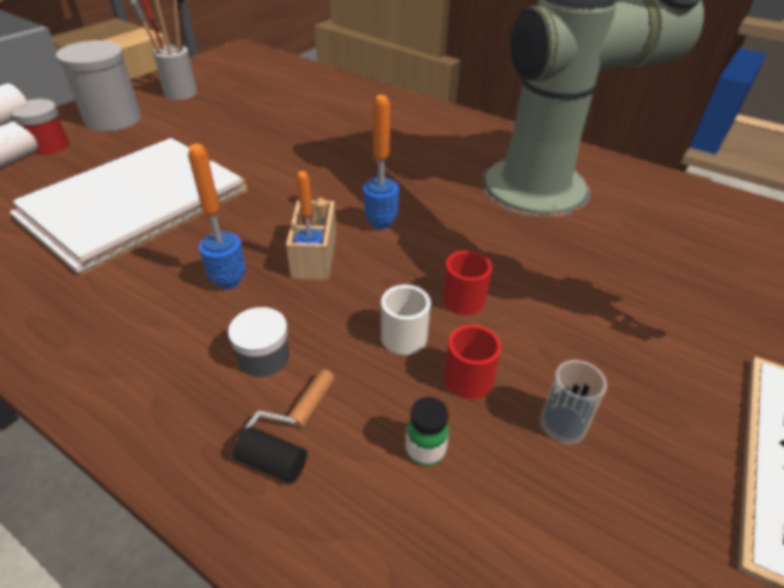

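View pics/top0.png

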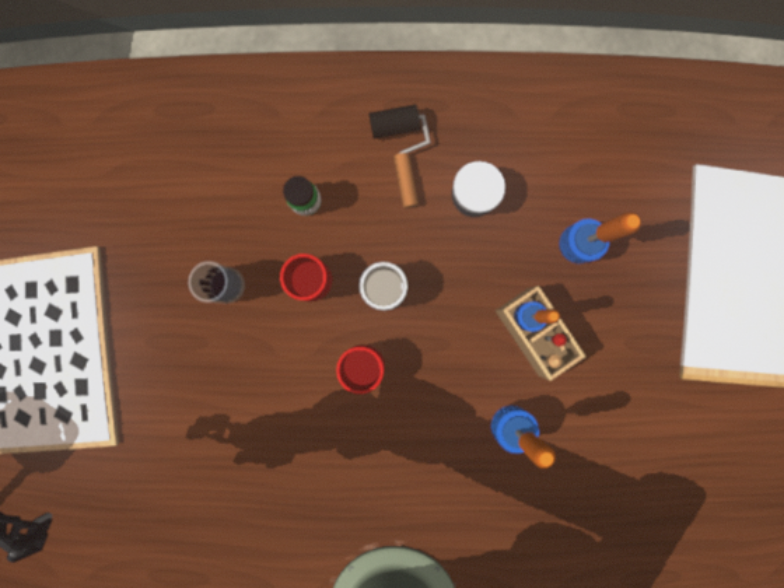

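The top view shows the brush handle in the caddy at about (547,317), the white pot at (383,286), and the jar's rim at (209,282). All are in 784-wide pixels. I'll measure these next.

```bash
python3 - <<'E'
from h import *
import pickle
S={n:pickle.load(open(n+"0.pkl","rb")) for n in("scene","top")}
def comps(m,a=30):
    n,l,st,c=cv2.connectedComponentsWithStats(m.astype(np.uint8)); return [(st[i],c[i],l==i) for i in range(1,n) if st[i][4]>a]
for n,s in S.items():
    hsv=cv2.cvtColor(s["frame"],cv2.COLOR_BGR2HSV);h,sa,v=cv2.split(hsv)
    print(n,"orange");
    for st,c,m in comps((h>=5)&(h<=16)&(sa>205)&(v>150)):
        ys,xs=np.where(m);vx,vy,_,_=cv2.fitLine(np.c_[xs,ys].astype(np.float32),2,0,.01,.01).ravel()
        d=np.c_[xs,ys]-c; pr=d@[vx,vy]; print(st,c.round(1),(vx.round(2),vy.round(2)),(c+pr.min()*np.array([vx,vy])).round(1),(c+pr.max()*np.array([vx,vy])).round(1))
s=S["top"];hsv=cv2.cvtColor(s["frame"],cv2.COLOR_BGR2HSV);h,sa,v=cv2.split(hsv)
for st,c,m in comps((sa<70)&(v>120),300):
    print("white",st,c)
    if 230<c[0]<310 and 180<c[1]<230:
        cn=max(cv2.findContours(m.astype(np.uint8),0,1)[0],key=len)[:,0]
        P=np.array([onz(s,u,w,.08)[:2] for u,w in cn]);print("pot",cv2.minEnclosingCircle(P.astype(np.float32)),P.mean(0))
a=cv2.resize(s["frame"][165:235,115:195],(800,700)[:2],interpolation=cv2.INTER_CUBIC)[:,:]
b=cv2.resize(S["scene"]["frame"][110:210,190:250],None,fx=6,fy=6,interpolation=cv2.INTER_CUBIC)
c=cv2.resize(s["frame"][165:235,115:195],None,fx=5,fy=5,interpolation=cv2.INTER_CUBIC)
d=cv2.resize(s["frame"][200:275,350:420],None,fx=5,fy=5,interpolation=cv2.INTER_CUBIC)
o=np.zeros((600,780,3),np.uint8);o[:c.shape[0],:400]=c;o[:600,400:760]=b
o[350:600,:233]=cv2.resize(d,(233,250));cv2.imwrite("pics/crop.png",o)
E
```

```text
scene orange
top orange
white [  92   16  468   31 9025] [324.63800554  28.69218837]
white [ 323  115   38   37 1110] [341.84504505 132.93063063]
white [ 486  117   74  151 9948] [524.83775633 194.13500201]
white [   0  180   79  140 7933] [ 36.94882138 252.21479894]
white [257 187  34  35 943] [273.38812301 204.0349947 ]
pot ((0.5334334969520569, 0.01824558898806572), 0.037663113325834274) [0.53346173 0.01806165]
white [238 392  71  28 873] [270.3115693  403.28293242]
```

View pics/crop.png

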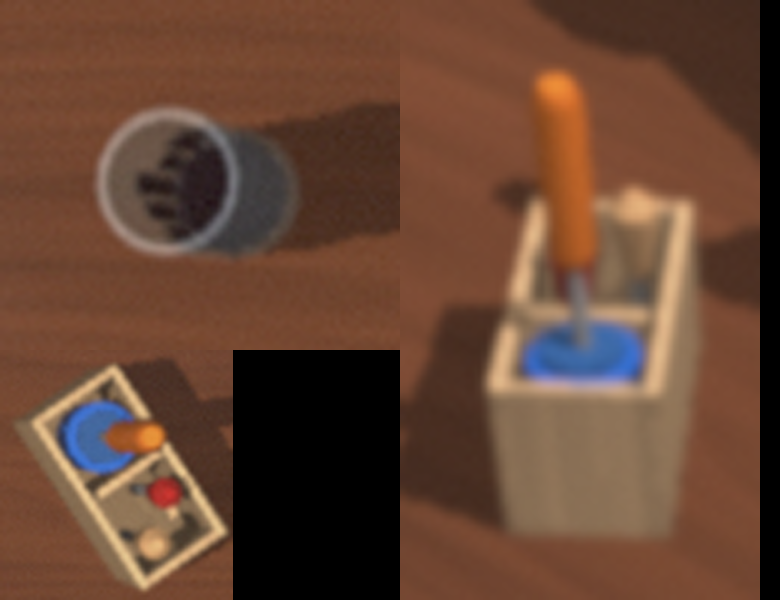

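The crop shows the jar's rim ring spanning x 97–240 and y 107–256. The brush stands nearly upright in its cell, with the bristle ring clear of the other tools. Next I'll triangulate the handle axis.

```bash
python3 - <<'E'
from h import *
import pickle
S={n:pickle.load(open(n+"0.pkl","rb")) for n in("scene","top")}
L={}
for n,(x0,x1,y0,y1) in {"scene":(205,228,115,158),"top":(375,405,215,240)}.items():
    s=S[n];hsv=cv2.cvtColor(s["frame"],cv2.COLOR_BGR2HSV);h,sa,v=cv2.split(hsv)
    m=((h>=5)&(h<=17)&(sa>175)&(v>130)).astype(np.uint8);k=np.zeros_like(m);k[y0:y1,x0:x1]=1
    N,l,st,c=cv2.connectedComponentsWithStats(m*k);i=1+st[1:,4].argmax()
    ys,xs=np.where(l==i);e=c[i];vx=cv2.fitLine(np.c_[xs,ys].astype(np.float32),2,0,.01,.01).ravel()[:2]
    pr=(np.c_[xs,ys]-e)@vx; L[n]=(e,vx,pr.min(),pr.max()); print(n,st[i],e,vx,pr.min(),pr.max())
# axis = intersection of two planes (through camera, image line)
pl=[]
for n,(e,v,_,_) in L.items():
    s=S[n];c,d1=ray(s,*(e-8*v));_,d2=ray(s,*(e+8*v));nn=np.cross(d1,d2);nn/=np.linalg.norm(nn);pl.append((nn,nn@c))
A=np.array([p[0] for p in pl]);b=np.array([p[1] for p in pl])
for z in(.005,.1,.15,.19): print(z,np.linalg.solve(A[:,:2],b-A[:,2]*z))
for n,(e,v,a,bb) in L.items(): print(n,"ends",e+a*v,e+bb*v)
s=S["top"];print("jar rim",onz(s,148.2,200.9,.1),onz(s,133.9,200.9,.1),onz(s,162.5,200.9,.1))
# caddy corners from small crop in top
for x,y in((115,366),(33,423),(228,531),(144,590)):
    u=(x*350/233)/5+350-.4;w=((y-350)*1.5)/5+200-.4;print("caddy",onz(s,u,w,.075))
for x,y in((103,438),): print("bristle",onz(s,(x*350/233)/5+350-.4,((y-350)*1.5)/5+200-.4,.06))
# pot, jar from scene check
for n in S:
  for X in([.5334,.0182,.08],): print(n,proj(S[n],np.array(X)))
  X=onz(s,148.2,200.9,.1);print("jar",proj(S[n],X))
E
```

```text
scene [212 122  10  32 232] [217.18965517 136.65086207] [0.12109855 0.9926405 ] -14.929301591268905 16.690243600257507
top [383 222  17   9 115] [391.19130435 225.7826087 ] [ 0.9983586  -0.05727222] -8.247581905515286 7.840700254945663
0.005 [ 0.48465832 -0.21475009]
0.1 [ 0.48598    -0.21512951]
0.15 [ 0.48667562 -0.2153292 ]
0.19 [ 0.48723212 -0.21548896]
scene ends [215.38173842 121.83143274] [219.21081944 153.21827374]
top ends [382.95725996 226.25496604] [399.01913493 225.33355437]
jar rim [0.53788097 0.28288347 0.1       ] [0.53782462 0.31431554 0.1       ] [0.53793671 0.25176902 0.1       ]
caddy [ 0.53272774 -0.22036824  0.075     ]
caddy [ 0.49597964 -0.16659198  0.075     ]
caddy [ 0.42607268 -0.29388174  0.075     ]
caddy [ 0.38856354 -0.23838376  0.075     ]
bristle [ 0.48630807 -0.21552405  0.06      ]
scene [290.76346198 214.42923549]
jar [415.82316448 269.65442067]
top [273.22723658 203.78226917]
jar [148.20000002 200.9       ]
```

```bash
python3 - <<'E'
from h import *
import pickle
a,b=[pickle.load(open(n+"0.pkl","rb")) for n in("scene","top")]
print(tri(a,(382/1.4,99/1.4),b,(546/1.4,461/1.4)),tri(a,(197/1.4,148/1.4),b,(632/1.4,221/1.4)))
E
```

```text
(array([ 0.3087916 , -0.18818881,  0.25189221]), np.float64(0.0012057325904593942)) (array([ 0.60506238, -0.29827708,  0.25608975]), np.float64(0.00031828431291952786))
```

Emit:
step_arm(
  plan=[
    [1,0.35,-1,0,0],
    [1,0.35,-1,0,0],
    [1,0.35,-1,0,0],
    [1,0.35,-1,0,0],
    [1,0.35,-1,0,0],
  ],
)

```text
clock: 0.6
position: [0.2881, 0.3456, 0.2559]
eef_rot: [-3.141, -0.0, 2.699]
wrist_force: [0.7, -0.9, -0.5]
gripper_width: 0.0854
grasp_force: 0.0
```

Emit:
step_arm(
  plan=[
    [1,0.35,-1,0,0],
    [1,0.35,-1,0,0],
    [1,0.35,-1,0,0],
    [1,0.35,-1,0,0],
    [1,0.35,-1,0,0],
  ],
)

```text
clock: 1.1
position: [0.3406, 0.1957, 0.2561]
eef_rot: [-3.141, -0.0, 2.699]
wrist_force: [0.2, 0.5, 0.4]
gripper_width: 0.0856
grasp_force: 0.0
```

Emit:
step_arm(
  plan=[
    [1,0.4,-1,0,0],
    [1,0.4,-1,0,0],
    [1,0.4,-1,0,0],
    [1,0.4,-1,0,0],
    [1,0.4,-1,0,0],
  ],
)

```text
clock: 1.6
position: [0.4007, 0.0457, 0.2561]
eef_rot: [-3.142, -0.0, 2.699]
wrist_force: [1.1, 0.7, 0.0]
gripper_width: 0.0852
grasp_force: 0.0
```

Emit:
step_arm(
  plan=[
    [1,0.4,-1,0,0],
    [1,0.4,-1,0,0],
    [1,0.4,-1,0,0],
    [1,0.4,-1,0,0],
    [1,0.4,-0.8,0,0],
  ],
)

```text
clock: 2.1
position: [0.4608, -0.0986, 0.256]
eef_rot: [-3.141, -0.001, 2.698]
wrist_force: [0.2, 0.7, 0.3]
gripper_width: 0.0852
grasp_force: 0.0
```

Emit:
step_arm(
  plan=[
    [1,0.4,-0.8,0,0],
    [1,0.3,-0.8,0,0],
    [1,0.15,-0.8,0,0],
    [1,0.0,-0.6,0,0],
    [1,0,0,0,0],
  ],
)

```text
clock: 2.6
position: [0.4861, -0.1889, 0.2557]
eef_rot: [-3.141, -0.0, 2.696]
wrist_force: [-0.2, -0.6, -0.2]
gripper_width: 0.0851
grasp_force: 0.0
```

Emit:
step_arm(
  plan=[
    [1,0.02,-0.44,0,0],
    [1,0,-0.44,0,0],
    [1,0,0,-0.6,0],
    [1,0,0,-0.8,0],
    [1,0,0,-0.8,0],
  ],
)

```text
clock: 3.1
position: [0.487, -0.214, 0.1899]
eef_rot: [-3.141, 0.001, 2.699]
wrist_force: [0.1, -0.5, -0.0]
gripper_width: 0.0856
grasp_force: 0.0
```

Emit:
step_arm(
  plan=[
    [1,0,0,-0.6,0],
    [1,0,0,-0.35,0],
    [1,0,0,0,0],
    [0.5,0,0,0,0],
    [0.5,0,0,0,0],
  ],
)

```text
clock: 3.6
position: [0.4875, -0.2139, 0.1629]
eef_rot: [-3.141, 0.002, 2.699]
wrist_force: [-0.1, -0.2, -0.6]
gripper_width: 0.0592
grasp_force: 0.0
```

Emit:
step_arm(
  plan=[
    [0.4,0,0,0,0],
    [0.3,0,0,0,0],
    [0.15,0,0,0,0],
    [0,0,0,0,0],
    [0,0,0,0,0],
  ],
)

```text
clock: 4.1
position: [0.4873, -0.2138, 0.1625]
eef_rot: [-3.141, 0.002, 2.699]
wrist_force: [-0.5, -0.3, 5.7]
gripper_width: 0.0181
grasp_force: 58.7
```

Emit:
step_arm(
  plan=[
    [0,0,0,0,0],
    [0,0,0,0,0],
    [0,0,0,0,0],
  ],
)

```text
clock: 4.4
position: [0.4873, -0.2138, 0.1625]
eef_rot: [-3.141, 0.002, 2.699]
wrist_force: [0.9, -0.3, 6.0]
gripper_width: 0.0188
grasp_force: 58.7
```

Emit:
step_arm(
  plan=[
    [0,0,0,0.3,0],
    [0,0,0,0.7,0],
    [0,0,0,0.9,0],
    [0,0,0,0.9,0],
    [0,0,0,0.9,0],
  ],
)

```text
clock: 4.9
position: [0.4863, -0.2131, 0.2738]
eef_rot: [3.141, -0.001, 2.699]
wrist_force: [0.4, -0.3, -0.7]
gripper_width: 0.0184
grasp_force: 58.5
```

Emit:
step_arm(
  plan=[
    [0,0,0,0.5,0],
    [0,0,0.3,0.3,0],
    [0,0,0.5,0,0],
    [0,0,0.5,0,0],
    [0,0,0,0,0],
  ],
)

```text
clock: 5.4
position: [0.4859, -0.1715, 0.2957]
eef_rot: [3.141, -0.003, 2.702]
wrist_force: [0.8, -0.2, -0.6]
gripper_width: 0.0185
grasp_force: 58.6
```

```bash
python3 - <<'E'
from h import *
print({k:np.round(v,4).tolist() for k,v in ctrl.get_state().items() if k in("position","wrist_force","gripper_width","torque")})
o=[]
for n in("scene","top"):
    s=snapshot(n);hsv=cv2.cvtColor(s["frame"],cv2.COLOR_BGR2HSV)
    p=proj(s,ctrl.get_state()["position"]-[0,0,.08]);u,v=p.astype(int);print(n,p)
    o.append(cv2.resize(s["frame"][max(v-50,0):v+50,u-50:u+50],(390,390),interpolation=cv2.INTER_CUBIC))
cv2.imwrite("pics/lift.png",np.hstack(o))
E
```

```text
{'position': [0.4859, -0.1715, 0.2957], 'wrist_force': [0.7789, -0.2309, -0.5754], 'torque': [-0.0693, 0.009, -0.0348], 'gripper_width': 0.0185}
scene [230.17052494 118.5105336 ]
top [377.13617929 225.98959496]
```

View pics/lift.png

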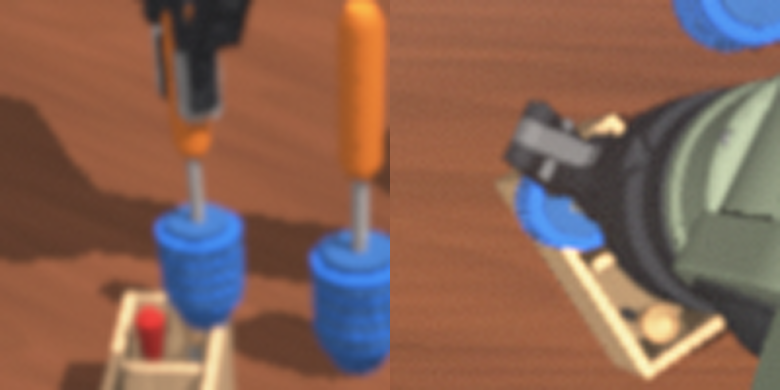

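The brush is held with the handle between the fingers and hangs nearly plumb. I'll carry it above the jar and check alignment there.

Emit:
step_arm(
  plan=[
    [0,0.1,0.7,0,0],
    [0,0.1,1,0,0],
    [0,0.1,1,0,0],
    [0,0.1,1,0,0],
    [0,0.1,1,0,0],
  ],
)

```text
clock: 6.0
position: [0.5016, -0.0325, 0.2962]
eef_rot: [-3.141, -0.001, 2.698]
wrist_force: [0.6, -0.1, -1.0]
gripper_width: 0.0185
grasp_force: 58.6
```

Emit:
step_arm(
  plan=[
    [0,0.1,1,0,0],
    [0,0.1,1,0,0],
    [0,0.1,1,0,0],
    [0,0.1,1,0,0],
    [0,0.1,1,0,0],
  ],
)

```text
clock: 6.5
position: [0.5166, 0.1176, 0.2962]
eef_rot: [-3.141, -0.001, 2.698]
wrist_force: [0.7, 0.2, -1.3]
gripper_width: 0.0185
grasp_force: 58.6
```

Emit:
step_arm(
  plan=[
    [0,0.1,1,0,0],
    [0,0.1,1,0,0],
    [0,0.1,1,0,0],
    [0,0.1,0.8,0,0],
    [0,0.1,0.4,0,0],
  ],
)

```text
clock: 7.0
position: [0.5316, 0.2442, 0.2959]
eef_rot: [-3.141, -0.001, 2.701]
wrist_force: [0.1, -0.6, -0.3]
gripper_width: 0.0187
grasp_force: 58.7
```

Emit:
step_arm(
  plan=[
    [0,0,0,0,0],
    [0,0,0,0,0],
  ],
)

```text
clock: 7.2
position: [0.5317, 0.2418, 0.2963]
eef_rot: [-3.14, -0.0, 2.698]
wrist_force: [0.0, -0.7, -0.5]
gripper_width: 0.0186
grasp_force: 58.7
```

```bash
cat > tilt.py <<'E'
from h import *
import sys
st=ctrl.get_state();P=st["position"];o=[];pl=[]
tipz=P[2]-.1565
for n in("scene","top"):
    s=snapshot(n);f=s["frame"];h,sa,v=cv2.split(cv2.cvtColor(f,cv2.COLOR_BGR2HSV))
    m=((h>98)&(h<125)&(sa>140)&(v>60)).astype(np.uint8)
    q=proj(s,np.r_[P[:2],tipz+.04]);k=np.zeros_like(m);cv2.circle(k,tuple(int(x) for x in q),40,1,-1);m*=k
    N,l,S,c=cv2.connectedComponentsWithStats(m);i=1+S[1:,4].argmax()
    print(n,"head bbox",S[i],"expected centre",q.round(1),"tip",proj(s,np.r_[P[:2],tipz]).round(1),"top",proj(s,np.r_[P[:2],tipz+.066]).round(1))
    if n=="scene":
        for y in range(S[i][1],S[i][1]+S[i][3],5):
            xs=np.where(l[y]==i)[0];print(y,xs.min(),xs.max(),(xs.min()+xs.max())/2, end=" | ")
        zz=[proj(s,np.r_[P[:2],tipz+a]) for a in(0,.066)];print("\nvertical axis line",np.round(zz,1).tolist())
    u,w=[int(x) for x in q];o.append(cv2.resize(f[w-60:w+60,u-48:u+48],(400,500),interpolation=cv2.INTER_CUBIC))
cv2.imwrite(f"pics/{sys.argv[1]}.png",np.hstack(o))
E
python3 tilt.py tilt1
```

```text
scene head bbox [390 210  31  37 807] expected centre [405.2 225.9] tip [399.9 241.9] top [409.  214.7]
210 398 406 402.0 | 215 394 417 405.5 | 220 393 420 406.5 | 225 392 419 405.5 | 230 390 417 403.5 | 235 390 415 402.5 | 240 393 413 403.0 | 245 397 405 401.0 | 
vertical axis line [[399.9, 241.9], [409.0, 214.7]]
top head bbox [145 190  21  24 216] expected centre [155.6 201.7] tip [161.6 202.8] top [151.3 200.9]
```

View pics/tilt1.png

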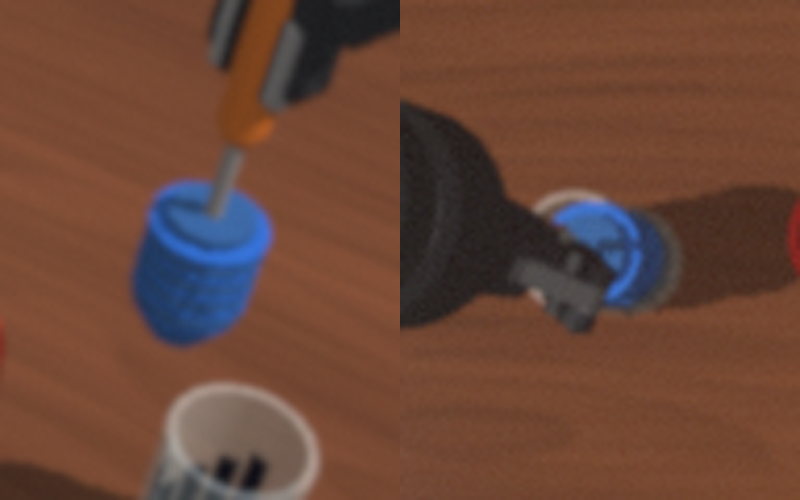

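The brush hangs plumb within about 2 mm, with the head slightly toward the robot (−x). I'll move over the jar and compare the rim and head in the same views.

Emit:
step_arm(
  plan=[
    [0,0.1,0.5,0,0],
    [0,0.1,0.5,0,0],
    [0,0.06,0.38,-0.4,0],
    [0,0,0,-0.4,0],
    [0,0,0,0,0],
  ],
)

```text
clock: 7.8
position: [0.538, 0.2839, 0.2696]
eef_rot: [-3.138, -0.003, 2.7]
wrist_force: [-0.3, 0.4, -1.1]
gripper_width: 0.0186
grasp_force: 58.7
```

```bash
python3 tilt.py over; python3 -c "
from h import *
print(ctrl.get_state()['position'])
for n in('scene','top'):
    s=snapshot(n);print(n,[proj(s,np.array([.5379,.2829,.1])+d).round(1).tolist() for d in ([0,0,0],[.031,0,0],[-.031,0,0],[0,.031,0],[0,-.031,0])])"
```

```text
scene head bbox [409 233  32  37 829] expected centre [424.4 250.1] tip [418.3 265.3] top [428.7 239.5]
233 420 423 421.5 | 238 414 436 425.0 | 243 412 440 426.0 | 248 411 440 425.5 | 253 409 437 423.0 | 258 409 435 422.0 | 263 411 432 421.5 | 268 415 426 420.5 | 
vertical axis line [[418.3, 265.3], [428.7, 239.5]]
top head bbox [129 188  20  22 236] expected centre [139.2 199.3] tip [145.7 200.5] top [134.6 198.4]
[0.53889371 0.28365504 0.27171945]
scene [[415.8, 269.7], [409.2, 281.5], [422.1, 258.4], [433.4, 278.2], [399.0, 261.5]]
top [[148.2, 200.9], [148.5, 186.3], [147.9, 215.5], [134.1, 200.9], [162.4, 200.9]]
```

View pics/over.png

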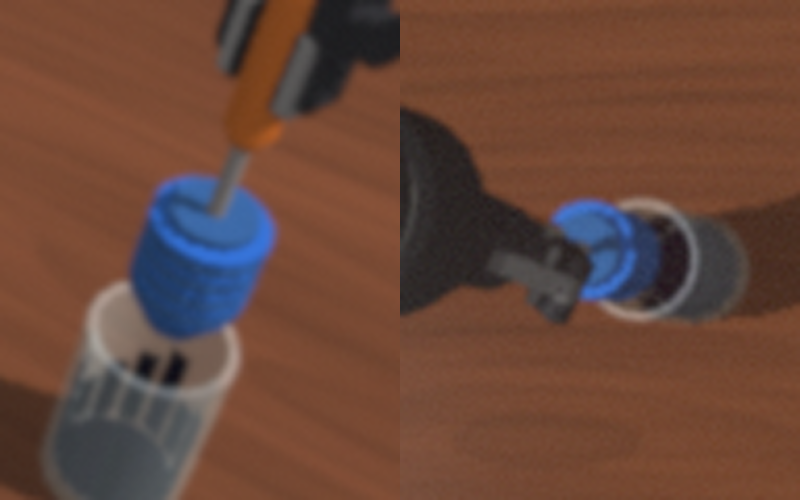

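The head is centred on the jar within about 1 mm in both views, so I'll lower it.

Emit:
step_arm(
  plan=[
    [0,0,0,-0.4,0],
    [0,0,0,-0.5,0],
    [0,0,0,-0.5,0],
    [0,0,0,-0.3,0],
    [0,0,0,0,0],
  ],
)

```text
clock: 8.5
position: [0.5387, 0.2834, 0.2201]
eef_rot: [-3.14, -0.002, 2.699]
wrist_force: [-0.0, 0.4, -0.9]
gripper_width: 0.0187
grasp_force: 58.7
```

Emit:
step_arm(
  plan=[
    [0,0,0,-0.5,0],
    [0,0,0,-0.5,0],
    [0,0,0,-0.4,0],
    [0,0,0,-0.3,0],
    [0,0,0,0,0],
  ],
)

```text
clock: 9.0
position: [0.5389, 0.2837, 0.1696]
eef_rot: [-3.14, -0.001, 2.699]
wrist_force: [0.1, 0.6, -0.2]
gripper_width: 0.0187
grasp_force: 58.7
```

Emit:
step_arm(
  plan=[
    [0,0,0,-0.08,0],
    [0,0,0,-0.05,0],
    [0,0,0,0,0],
  ],
)

```text
clock: 9.3
position: [0.5397, 0.2841, 0.1672]
eef_rot: [3.141, 0.0, 2.699]
wrist_force: [0.2, 0.5, -0.8]
gripper_width: 0.0188
grasp_force: 58.7
```

No contact yet, so I'll creep down to find the floor.

Emit:
step_arm(
  plan=[
    [0,0,0,-0.06,0],
    [0,0,0,0,0],
  ],
)

```text
clock: 9.5
position: [0.5395, 0.284, 0.1651]
eef_rot: [3.142, 0.0, 2.699]
wrist_force: [-0.5, -0.2, -0.6]
gripper_width: 0.0183
grasp_force: 58.7
```

Emit:
step_arm(
  plan=[
    [0,0,0,-0.05,0],
    [0,0,0,0,0],
  ],
)

```text
clock: 9.7
position: [0.5396, 0.284, 0.1635]
eef_rot: [-3.142, 0.0, 2.699]
wrist_force: [-0.6, 0.3, -0.2]
gripper_width: 0.0185
grasp_force: 58.9
```

Emit:
step_arm(
  plan=[
    [0,0,0,-0.04,0],
    [0,0,0,0,0],
  ],
)

```text
clock: 9.9
position: [0.5399, 0.2841, 0.1635]
eef_rot: [3.141, 0.001, 2.699]
wrist_force: [-1.5, -0.2, 5.2]
gripper_width: 0.0186
grasp_force: 59.4
```

Floor contact came at TCP z 0.1635. Now the strokes, 90 mm each way.

Emit:
step_arm(
  plan=[
    [0,0,0,0.5,0],
    [0,0,0,0.8,0],
    [0,0,0,0.9,0],
    [0,0,0,0.8,0],
    [0,0,0,0,0],
  ],
)

```text
clock: 10.4
position: [0.5414, 0.2847, 0.2561]
eef_rot: [3.137, 0.005, 2.699]
wrist_force: [0.7, 0.6, -0.3]
gripper_width: 0.0185
grasp_force: 58.8
```

Emit:
step_arm(
  plan=[
    [0,0,0,-0.8,0],
    [0,0,0,-0.8,0],
    [0,0,0,-0.8,0],
    [0,0,0,-0.58,0],
    [0,0,0,0,0],
  ],
)

```text
clock: 10.9
position: [0.5394, 0.2838, 0.1617]
eef_rot: [-3.141, -0.0, 2.699]
wrist_force: [0.2, 0.9, -0.6]
gripper_width: 0.0187
grasp_force: 59.0
```

Emit:
step_arm(
  plan=[
    [0,0,0,0,0],
  ],
)

```text
clock: 11.0
position: [0.5389, 0.2837, 0.1618]
eef_rot: [-3.14, -0.001, 2.699]
wrist_force: [0.0, -0.1, -0.2]
gripper_width: 0.0184
grasp_force: 58.9
```

Emit:
step_arm(
  plan=[
    [0,0,0,-0.03,0],
    [0,0,0,0,0],
  ],
)

```text
clock: 11.2
position: [0.5392, 0.2838, 0.1615]
eef_rot: [-3.141, -0.001, 2.699]
wrist_force: [0.1, 0.7, -0.8]
gripper_width: 0.0185
grasp_force: 58.9
```

Emit:
step_arm(
  plan=[
    [0,0,0,0.5,0],
    [0,0,0,0.8,0],
    [0,0,0,0.9,0],
    [0,0,0,0.7,0],
    [0,0,0,0,0],
  ],
)

```text
clock: 11.7
position: [0.5413, 0.2847, 0.2524]
eef_rot: [3.137, 0.004, 2.699]
wrist_force: [0.4, 0.9, -0.5]
gripper_width: 0.0186
grasp_force: 59.0
```

Emit:
step_arm(
  plan=[
    [0,0,0,-0.7,0],
    [0,0,0,-0.9,0],
    [0,0,0,-0.7,0],
    [0,0,0,-0.45,0],
    [0,0,0,-0.1,0],
  ],
)

```text
clock: 12.2
position: [0.5383, 0.2834, 0.1613]
eef_rot: [-3.139, -0.003, 2.699]
wrist_force: [-0.0, 0.4, -0.3]
gripper_width: 0.0182
grasp_force: 59.0
```

Emit:
step_arm(
  plan=[
    [0,0,0,-0.03,0],
    [0,0,0,0,0],
  ],
)

```text
clock: 12.4
position: [0.5401, 0.2842, 0.1634]
eef_rot: [3.141, 0.001, 2.699]
wrist_force: [1.1, -0.1, -0.6]
gripper_width: 0.0184
grasp_force: 59.0
```

Emit:
step_arm(
  plan=[
    [0,0,0,-0.04,0],
    [0,0,0,0,0],
    [0,0,0,0,0],
  ],
)

```text
clock: 12.7
position: [0.5398, 0.2841, 0.162]
eef_rot: [3.141, 0.001, 2.699]
wrist_force: [-0.4, -0.3, -0.6]
gripper_width: 0.0186
grasp_force: 59.0
```

Emit:
step_arm(
  plan=[
    [0,0,0,-0.04,0],
    [0,0,0,0,0],
    [0,0,0,0,0],
  ],
)

```text
clock: 13.0
position: [0.54, 0.2841, 0.1611]
eef_rot: [3.141, 0.001, 2.699]
wrist_force: [-0.8, -0.6, 6.0]
gripper_width: 0.0186
grasp_force: 59.6
```

Emit:
step_arm(
  plan=[
    [0,0,0,-0.04,0],
    [0,0,0,0,0],
    [0,0,0,0,0],
  ],
)

```text
clock: 13.3
position: [0.5404, 0.2842, 0.1611]
eef_rot: [3.14, 0.002, 2.699]
wrist_force: [-2.3, -1.9, 11.7]
gripper_width: 0.0188
grasp_force: 60.6
```

```bash
python3 tilt.py injar
```

```text
scene head bbox [403 273   8   6  30] expected centre [408.5 289.6] tip [403.6 302. ] top [411.9 281.1]
273 405 407 406.0 | 278 408 408 408.0 | 
vertical axis line [[403.6, 302.0], [411.9, 281.1]]
top head bbox [150 192   9   8  53] expected centre [155.6 201.3] tip [160.7 202.3] top [152.  200.6]
```

View pics/injar.png

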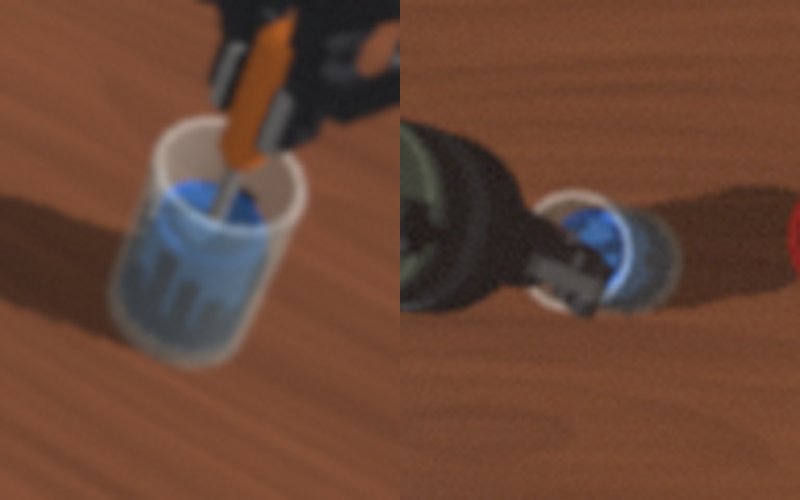

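The brush sits on the jar floor, and the jar is upright and in place. I'll do two more full strokes for margin.

Emit:
step_arm(
  plan=[
    [0,0,0,0.5,0],
    [0,0,0,0.8,0],
    [0,0,0,0.9,0],
    [0,0,0,0.75,0],
    [0,0,0,0,0],
  ],
)

```text
clock: 13.9
position: [0.5413, 0.2847, 0.2507]
eef_rot: [3.137, 0.004, 2.699]
wrist_force: [0.1, -1.0, -0.6]
gripper_width: 0.0185
grasp_force: 59.0
```

Emit:
step_arm(
  plan=[
    [0,0,0,-0.7,0],
    [0,0,0,-0.9,0],
    [0,0,0,-0.7,0],
    [0,0,0,-0.5,0],
    [0,0,0,-0.08,0],
  ],
)

```text
clock: 14.4
position: [0.5387, 0.2834, 0.1599]
eef_rot: [-3.14, -0.001, 2.699]
wrist_force: [-2.8, -1.8, 15.9]
gripper_width: 0.0183
grasp_force: 61.2
```

Emit:
step_arm(
  plan=[
    [0,0,0,-0.05,0],
    [0,0,0,0,0],
    [0,0,0,0,0],
  ],
)

```text
clock: 14.7
position: [0.5388, 0.2834, 0.16]
eef_rot: [-3.14, -0.0, 2.699]
wrist_force: [-4.0, -1.5, 11.7]
gripper_width: 0.0187
grasp_force: 60.9
```

Emit:
step_arm(
  plan=[
    [0,0,0,0.5,0],
    [0,0,0,0.8,0],
    [0,0,0,0.9,0],
    [0,0,0,0.75,0],
    [0,0,0,0,0],
  ],
)

```text
clock: 15.2
position: [0.5408, 0.2845, 0.2502]
eef_rot: [3.138, 0.003, 2.699]
wrist_force: [-0.2, -0.4, -0.0]
gripper_width: 0.0186
grasp_force: 59.0
```

Emit:
step_arm(
  plan=[
    [0,0,0,-0.7,0],
    [0,0,0,-0.9,0],
    [0,0,0,-0.7,0],
    [0,0,0,-0.5,0],
    [0,0,0,-0.08,0],
  ],
)

```text
clock: 15.7
position: [0.5381, 0.2832, 0.1592]
eef_rot: [-3.139, -0.002, 2.699]
wrist_force: [-3.3, -1.9, 13.7]
gripper_width: 0.0186
grasp_force: 60.6
```

Emit:
step_arm(
  plan=[
    [0,0,0,-0.05,0],
    [0,0,0,0,0],
    [0,0,0,0,0],
  ],
)

```text
clock: 16.0
position: [0.5381, 0.2833, 0.1592]
eef_rot: [-3.139, -0.002, 2.699]
wrist_force: [-2.9, -1.6, 8.9]
gripper_width: 0.0187
grasp_force: 60.3
```

Emit:
step_arm(
  plan=[
    [0,0,0,0.5,0],
    [0,0,0,0.8,0],
    [0,0,0,0.9,0],
    [0,0,0,0.9,0],
    [0,0,0,0.8,0],
  ],
)

```text
clock: 16.5
position: [0.5389, 0.2838, 0.2762]
eef_rot: [-3.14, -0.002, 2.699]
wrist_force: [0.6, 0.3, -0.7]
gripper_width: 0.0187
grasp_force: 59.0
```

Emit:
step_arm(
  plan=[
    [0,0,0,0.4,0],
    [0,0,-0.5,0,0],
    [0,0,-0.9,0,0],
    [0,0,-0.9,0,0],
    [0,0,-0.9,0,0],
  ],
)

```text
clock: 17.0
position: [0.5383, 0.1859, 0.2866]
eef_rot: [-3.139, -0.003, 2.699]
wrist_force: [0.3, -0.1, -1.2]
gripper_width: 0.0183
grasp_force: 58.9
```

Emit:
step_arm(
  plan=[
    [0,0,-0.9,0,0],
    [0,0,-0.9,0,0],
    [0,0,-0.9,0,0],
    [0,0,-0.7,0,0],
    [0,0,-0.5,0,0],
  ],
)

```text
clock: 17.5
position: [0.5382, 0.0687, 0.287]
eef_rot: [-3.14, -0.003, 2.697]
wrist_force: [0.6, 0.5, -0.1]
gripper_width: 0.0187
grasp_force: 58.9
```

Emit:
step_arm(
  plan=[
    [0,0,0,0,0],
    [0,0,0,0,0],
    [0,0,0,0,0],
  ],
)

```text
clock: 17.8
position: [0.5393, 0.0715, 0.2888]
eef_rot: [-3.142, -0.001, 2.7]
wrist_force: [-0.8, 0.3, 0.2]
gripper_width: 0.0186
grasp_force: 58.9
```

Emit:
step_arm(
  plan=[
    [0,-0.06,-0.6,0,0],
    [0,-0.06,-0.6,0,0],
    [0,-0.06,-0.4,-0.3,0],
    [0,0,-0.18,-0.5,0],
    [0,0,0,-0.4,0],
  ],
)

```text
clock: 18.3
position: [0.5338, 0.0175, 0.252]
eef_rot: [-3.142, -0.001, 2.698]
wrist_force: [-0.0, 0.3, -0.8]
gripper_width: 0.0183
grasp_force: 58.9
```

Emit:
step_arm(
  plan=[
    [0,0,0,0,0],
    [0,0,0,0,0],
  ],
)

```text
clock: 18.5
position: [0.5339, 0.0182, 0.2529]
eef_rot: [-3.141, -0.001, 2.7]
wrist_force: [-0.2, -0.6, -0.3]
gripper_width: 0.0183
grasp_force: 58.9
```

```bash
sed -i 's/-.1565/-.1532/' tilt.py; python3 tilt.py overpot
```

```text
scene head bbox [280 179  23  31 531] expected centre [291.7 192.9] tip [291.  207.6] top [292.2 182.7]
179 288 288 288.0 | 184 281 302 291.5 | 189 281 302 291.5 | 194 282 301 291.5 | 199 282 301 291.5 | 204 284 299 291.5 | 209 288 293 290.5 | 
vertical axis line [[291.0, 207.6], [292.2, 182.7]]Traceback (most recent call last):
  File "tilt.py", line 9, in <module>
    N,l,S,c=cv2.connectedComponentsWithStats(m);i=1+S[1:,4].argmax()
                                                    ~~~~~~~~~~~~~~^^
ValueError: attempt to get argmax of an empty sequence
```

The scene view puts the head exactly on the expected axis. Lowering it into the pot now.

Emit:
step_arm(
  plan=[
    [0,0,0,-0.5,0],
    [0,0,0,-0.6,0],
    [0,0,0,-0.6,0],
    [0,0,0,-0.6,0],
    [0,0,0,-0.4,0],
  ],
)

```text
clock: 19.1
position: [0.5342, 0.0179, 0.1717]
eef_rot: [3.142, -0.0, 2.699]
wrist_force: [0.2, -0.5, -0.6]
gripper_width: 0.0189
grasp_force: 58.9
```

Emit:
step_arm(
  plan=[
    [0,0,0,-0.15,0],
    [0,0,0,-0.1,0],
    [0,0,0,0,0],
    [0,0,0,0,0],
  ],
)

```text
clock: 19.5
position: [0.5347, 0.0175, 0.1655]
eef_rot: [3.141, 0.001, 2.699]
wrist_force: [0.9, 0.4, -0.5]
gripper_width: 0.0184
grasp_force: 58.9
```

Emit:
step_arm(
  plan=[
    [0,0,0,-0.04,0],
    [0,0,0,-0.03,0],
    [0,0,0,0,0],
  ],
)

```text
clock: 19.8
position: [0.5342, 0.0175, 0.1628]
eef_rot: [3.142, 0.0, 2.699]
wrist_force: [0.5, 0.2, -0.0]
gripper_width: 0.0185
grasp_force: 58.9
```

Emit:
step_arm(
  plan=[
    [0,0,0,-0.05,0],
    [0,0,0,-0.03,0],
    [0,0,0,0,0],
    [0,0,0,0,0],
  ],
)

```text
clock: 20.2
position: [0.5341, 0.0176, 0.1602]
eef_rot: [-3.142, -0.0, 2.699]
wrist_force: [-0.6, 0.7, -0.6]
gripper_width: 0.0185
grasp_force: 58.9
```

Emit:
step_arm(
  plan=[
    [0,0,0,-0.03,0],
    [0,0,0,0,0],
    [0,0,0,0,0],
  ],
)

```text
clock: 20.5
position: [0.5342, 0.0176, 0.1594]
eef_rot: [-3.142, -0.0, 2.699]
wrist_force: [-0.3, -0.1, 0.4]
gripper_width: 0.0181
grasp_force: 58.9
```

Emit:
step_arm(
  plan=[
    [0,0,0,-0.03,0],
    [0,0,0,0,0],
    [0,0,0,0,0],
  ],
)

```text
clock: 20.8
position: [0.5345, 0.0175, 0.1592]
eef_rot: [3.141, 0.001, 2.699]
wrist_force: [-1.2, -0.5, 5.3]
gripper_width: 0.0187
grasp_force: 59.5
```

The brush is in contact with the pot floor. Opening slowly.

Emit:
step_arm(
  plan=[
    [0.25,0,0,0,0],
    [0.35,0,0,0,0],
    [0.5,0,0,0,0],
    [0.7,0,0,0,0],
    [1,0,0,0,0],
  ],
)

```text
clock: 21.3
position: [0.5341, 0.0176, 0.1583]
eef_rot: [-3.142, -0.0, 2.699]
wrist_force: [-0.3, -1.0, -0.4]
gripper_width: 0.0702
grasp_force: 0.0
```

Emit:
step_arm(
  plan=[
    [1,0,0,0,0],
    [1,0,0,0,0],
    [1,0,0,0,0],
    [1,0,0,0,0],
  ],
)

```text
clock: 21.7
position: [0.5341, 0.0176, 0.1585]
eef_rot: [-3.142, -0.0, 2.699]
wrist_force: [1.3, -0.3, -0.1]
gripper_width: 0.0852
grasp_force: 0.0
```

```bash
python3 -c "
from h import *
s=snapshot('scene');u,v=[int(x) for x in proj(s,np.array([.534,.0176,.12]))]
cv2.imwrite('pics/rel.png',cv2.resize(s['frame'][v-60:v+60,u-60:u+60],(500,500),interpolation=cv2.INTER_CUBIC))"
```

```text
(no output)
```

View pics/rel.png

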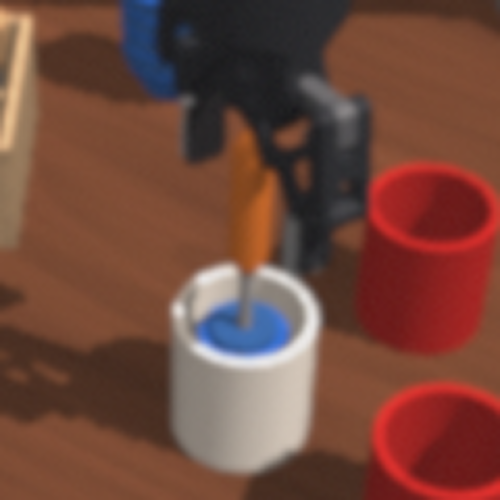

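The brush stands upright in the pot, clear of the open fingers. I'll raise the gripper straight up.

Emit:
step_arm(
  plan=[
    [1,0,0,0.3,0],
    [1,0,0,0.6,0],
    [1,0,0,0.8,0],
    [1,0,0,0.9,0],
    [1,0,0,0.9,0],
  ],
)

```text
clock: 22.25
position: [0.534, 0.0176, 0.2651]
eef_rot: [3.142, 0.0, 2.699]
wrist_force: [0.1, 0.5, -0.2]
gripper_width: 0.0856
grasp_force: 0.0
```

Emit:
step_arm(
  plan=[
    [1,0,0,0.6,0],
    [1,0,0,0.3,0],
    [1,0,0,0,0],
    [1,0,0,0,0],
    [1,0,0,0,0],
  ],
)

```text
clock: 22.75
position: [0.5335, 0.0177, 0.2893]
eef_rot: [-3.141, -0.002, 2.699]
wrist_force: [0.5, 0.0, 0.1]
gripper_width: 0.0855
grasp_force: 0.0
```

```bash
python3 -c "
from h import *
s=snapshot('scene');cv2.imwrite('pics/end.png',s['frame'])"
```

```text
(no output)
```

View pics/end.png

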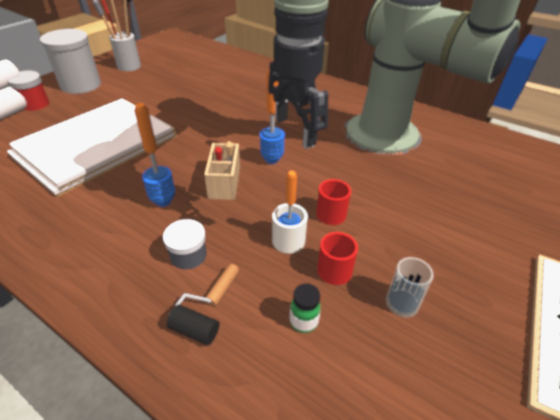

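The brush stands in the white pot at (290,215). The jar at (410,287) and everything else are undisturbed, and the gripper is clear.

```bash
python3 -c "
from station import ctrl
print(ctrl.sign_off())"
```

```text
the job is handed in; nothing more can be done
None
```

I scrubbed the jar with five full strokes, then lowered the brush into the white pot, where it stands bristles down; the job was handed in at about 23 s with the jar, the pot and everything else in place.

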